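# Stand a plate up on the touch-up stand

### The arm

A 6-joint arm with a two-finger parallel gripper is mounted at the origin on a cart in front of the work surface, level with it; the furniture and walls round the work are solid. World frame = base frame: x ahead of the robot, y to its left, z up, the work surface at z = 0. Lengths are in mm, angles in rad, forces in N, time in s.
With the tool pointing down it reaches from about 350 to 775 mm from the base axis. Payload 5.5 kg.
Tool frame: the origin (TCP) lies at the centre of the arm's flange, where the gripper is bolted on; the fingertips stand 173 mm ahead of it and the grasp point (between the pads) lies 155 mm ahead of it (grip_depth is the distance from the TCP to the grasp point, in mm); y points along the fingers, z is the direction in which the jaws open and shut, and the axes are right-handed (so a half turn about y gives the same grasp; the last joint's range is limited). The gripper opens to 85 mm and grips with 20 to 120 N. Pads are 22 mm wide; open, the fingers measure 114 mm over their backs; the gripper's body (76 mm by 85 mm) begins 54 mm behind the grasp point. The pads swing forward as they close: fully open they stand 13 mm farther back than shut.
Start: joints at [-1.457, 0.313, 0.046, 1.304, 0, 1.431], TCP at [144.365, -556.607, 404.723] pointing down, gripper open.
Joint ranges: [-2.76, 2.76], [-0.86, 1.69], [-1.03, 1.26], [-2.2, 2.34], [-1.47, 1.5], [-3.14, 3.14]. Speed limits (rad/s): [2.57, 2.57, 3.14, 3.14, 3.14, 3.14].

### API

Orientations are given as [roll, pitch, yaw] about the fixed x, y, z axes, in that order (R = Rz(yaw) Ry(pitch) Rx(roll)).
In Python, from bench import * gives the robot as it stands. The module is installed in compiled form; this text tells all that it offers.
- The arm moves only by the tool jog_arm, never from a script. Its argument "series" is a list of rows, each an object of numbers: "rx", "ry", "rz": the turn, a rotation vector about the world's x, y, z in rad; "dx", "dy", "dz": the shift along the world's x, y, z in m; "grip": the opening, from -1 (shut) to 1 (fully open). A call has 1 to 8 rows; each row is the pose to reach, as a shift and turn from the pose commanded when the call began; what a row does not reach only later rows make up. A row lasts 1/12 s, in which the tool goes at most 41.7 mm and 7.16 degrees, less where a joint would pass 70% of its speed; a pose out of reach is approached as far as the arm can. A call with a gripper value outside its range is refused whole. The fingers move at their own pace and stop on an object; the grip force is fixed at half the most. Time passes only in rows, so rows that repeat a pose let the fingers close. It gives the time, the measured TCP pose, the force and the opening at its end, in the units of the state.
- read_state(): the state, without advancing time (a new reading comes with each control period).
- capture(name): name is "scene" or "top" or "wrist"; returns a dict with "img" (400x640x3 uint8, red, green, blue), "camera_matrix" (3x3 intrinsics, pixels), "world_to_cam" (4x4, takes a point from world to camera coordinates); the wrist camera has in their place "tool_from_camera" (4x4, takes a point from camera to tool coordinates, whose origin is the TCP and whose axes are the tool frame's). Camera axes: x right, y down, z forward; pixel columns grow to the right and rows downward; lengths in mm; the calibration is good to about 2 mm. A picture is of the moment at which its call begins: read the wrist's pose just before it. There is no depth.
- close_job(): hands the job in, once; it reports no verdict.
Trained networks look in a picture, given as the dict that the camera call returned (one of the last four; its "shot" number tells which), for a name from the list of things; names that differ only in an ending like _2 or _b are one class to them, and where a whole thing is asked for, a point or a joint stands for the part that bears it (a point fixed in the world has none). Each returns a list of dicts, best first, with "confidence" (0 to 1); they miss things now and then, are a little off and sometimes report something else, mostly with a low value. They report only what shows in the picture. A call takes as long as a camera call.
- find_in(picture, label): "rect" ([left, top, width, height] in pixels, round what is visible of it).
- place_of(picture, label): "at" ([row, column] in pixels: a listed point, or the origin of a listed thing).
The state is a dict: "time": time; "qpos": joint angles; "joint_velocities": joint speeds; "tau": joint torques, N m; "position": TCP position; "orientation": TCP orientation; "ft_force": force on the tool from outside, world axes, zero at the start; "ft_torque": the same for the moment, N m; "gripper_width": opening from 0.0 (shut) to 1.0 (fully open).
Only numpy, scipy, OpenCV 4.12 (cv2) and the standard library are available. Lean on these libraries where they do the work, as an engineer would, in place of code of your own. Each camera call takes 0.05 s, during which the arm holds its last target. There are 200 camera calls.

### The job

Two steel plates lie tilted on the touch-up stand: near edges raised on the rest rail, far edges at the foot of the back fence. Push the raised edge of the plate with the one big round hole up and away, so that the plate pivots on its lower edge and ends upright, leaning flat against the fence, its underside ready for painting. Do not lift it off the stand, and leave the slotted plate lying as it is.

Things in the scene. Friction and masses are not known exactly. Their poses are not given: they have to be found in the camera images.
- stand: Fixed dark steel stand on a flat black mat; base sheet 135 x 190 x 5 mm. Origin on the table under it; +x points away from the robot, square to the fence; z up. Two bays centred at y = -43 and +43 mm hold a plate each (22 mm between the plates). A black round rest rail, 12 mm thick, runs along y at x = -25 mm, its top 43 mm above the table; the plates rest on it.
- fence_foot (a point): Middle of the fence's foot: front face, on the base sheet, at stand x = 35 mm, 5 mm above the table. The fence is a 5 mm sheet along the stand's whole y length, 78 mm high over the table, raked 10 degrees: its top leans away from the robot. Axes as the stand's.
- ring_plate: Plate to stand up: loose, steel, 110 x 64 x 6 mm, 0.2 to 0.33 kg, one 40 mm round hole in its middle. Origin: centre of its underside; x along the 110 mm towards the fence, z normal of its upper face. Starts in either bay, pitched 35 degrees. Upright it leans 10 degrees past vertical, top edge 113 mm over the table; once past vertical it falls to the fence by itself.
- plate_near_edge (a point): Middle of the ring plate's raised near edge, on its underside (plate x = -55 mm): the place to push. Starts 68 mm above the table at stand x = -60 mm, 28 mm outside the rail. It swings on a 110 mm arc about the plate's lower edge; a pusher must rise with it along that arc, its tip some 10 to 15 mm below the edge. A level push jams, as fingertips grip the edge.
- plate_foot (a point): Middle of the ring plate's lower edge, on its underside (plate x = +55 mm), the edge it pivots on. Starts on the base sheet, 5 mm above the table, some 4 mm before the fence's foot (stand x = 31 mm), and stays about there.
- slotted_plate: The other plate, to be left alone: same size, material and start attitude, in the other bay, with two long slots (65 x 10 mm) and no round hole. Origin and axes as for the ring plate.

How it is judged (in metres and radians):
At the end, for the whole second after the job is handed in: Ring plate at rest on its lower edge, leaning against the fence: upper face's normal 90 to 112 degrees from vertical, square to the fence within 11 degrees, underside of the lower edge within 25 mm of the fence's foot and 12 mm of the base sheet; slotted plate where it was (angle between ring_plate's own z axis and vertical between 1.57 and 1.95 rad and angle between the y axis of ring_plate and the y axis of stand, either way round below 0.2 rad and x of plate_foot in the frame of fence_foot between -0.025 and 0.01 m and z of plate_foot in the frame of fence_foot below 0.012 m and linear speed of ring_plate below 0.02 m/s); the robot touches nothing.
It fails at once if the ring plate is lifted off the stand (its lower edge more than 30 mm above the base sheet) (z of plate_foot in the frame of fence_foot above 0.03 m).
It fails at once if the slotted plate is moved by more than 15 mm (distance of slotted_plate from where it was at the start of the episode above 0.015 m).
It also fails if it takes over 35 s, if anything falls off the work surface, if the arm or the gripper's body presses on something with over 40 N, if the wrist force passes 120 N, or if a joint passes its speed limit or range.

## Working session

There is one attempt and no reset: what is moved stays moved. The work goes in short steps, Python scripts to look and compute and a tool call to move; the robot and the scene stay as the last step left them, time stands still between calls to the robot, and variables do not carry over. Pictures are saved under pics/ and viewed, about 8 in all and at most 12, crops included, and the job is handed in when it is done.

Besides the shell and the picture viewer there is one more tool, called after "Emit:" in YAML: its name, and indented under it one key for each argument. jog_arm: Moves the arm, as the interface text tells. Its arguments: {"type":"object","properties":{"series":{"type":"array","items":{"type":"object","properties":{"rx":{"type":"number"},"ry":{"type":"number"},"rz":{"type":"number"},"dx":{"type":"number"},"dy":{"type":"number"},"dz":{"type":"number"},"grip":{"type":"number"}}}}},"required":["series"]}

```bash
mkdir -p pics; cat > h.py <<'E'
from bench import *
import numpy as np, cv2
from scipy.spatial.transform import Rotation as R
def ray(p,rc):
    K=p["camera_matrix"];T=np.linalg.inv(p["world_to_cam"])
    d=T[:3,:3]@np.linalg.inv(K)@np.array([rc[1],rc[0],1.]);return T[:3,3],d
def atz(p,rc,z):
    o,d=ray(p,rc);return o+d*(z-o[2])/d[2]
def proj(p,X):
    q=p["world_to_cam"]@np.append(X,1);u=p["camera_matrix"]@q[:3];return u[:2]/u[2]
def save(p,n): cv2.imwrite(f"pics/{n}.png",p["img"][:,:,::-1])
E
python3 - <<'E'
from h import *
s=read_state();print(s["position"],s["orientation"],s["time"])
Z=dict(stand=0,fence_foot=5,plate_near_edge=68,plate_foot=5,ring_plate=36.5,slotted_plate=36.5)
for c in("scene","top"):
    p=capture(c);save(p,c);print(c)
    for k,z in Z.items():
        for a in place_of(p,k)[:2]: print(k,np.round(a["at"]),round(a["confidence"],2),atz(p,a["at"],z).round(1))
    print([ (k,find_in(p,k)[:1]) for k in("ring_plate","slotted_plate")])
E
```

```text
[ 144.33075831 -556.37292519  403.7919284 ] [-1.57265809e+00  2.89808568e-04 -2.88779845e+00] 0.0
scene
stand [228. 318.] 0.9 [ 423.  -423.9    0. ]
fence_foot [229. 332.] 0.83 [ 445.2 -452.2    5. ]
plate_near_edge [194. 299.] 0.58 [ 411.4 -355.3   68. ]
plate_foot [221. 332.] 0.69 [ 471.3 -416.7    5. ]
ring_plate [212. 316.] 0.57 [ 428.3 -408.4   36.5]
slotted_plate [223. 310.] 0.75 [ 384.5 -455.9   36.5]
[('ring_plate', [{'rect': [299.5, 193.9, 35.4, 32.2], 'confidence': 0.59}]), ('slotted_plate', [{'rect': [291.1, 205.7, 38.0, 35.2], 'confidence': 0.76}])]
top
stand [209. 307.] 0.73 [ 418.5 -431.2    0. ]
fence_foot [193. 326.] 0.98 [ 451.5 -468.8    5. ]
plate_near_edge [210. 268.] 0.85 [ 403.4 -360.9   68. ]
ring_plate [195. 288.] 0.9 [ 438.2 -394.1   36.5]
slotted_plate [225. 324.] 0.8 [ 382.  -463.4   36.5]
[('ring_plate', [{'rect': [257.1, 169.9, 59.1, 50.1], 'confidence': 0.66}]), ('slotted_plate', [{'rect': [291.4, 201.3, 57.0, 52.5], 'confidence': 0.6}])]
```

```bash
python3 - <<'E'
import cv2
a=cv2.imread("pics/top.png")[140:290,220:380];cv2.imwrite("pics/tc.png",cv2.resize(a,None,fx=4.5,fy=4,interpolation=2)[:600,:800])
E
```

```text
(no output)
```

View pics/tc.png

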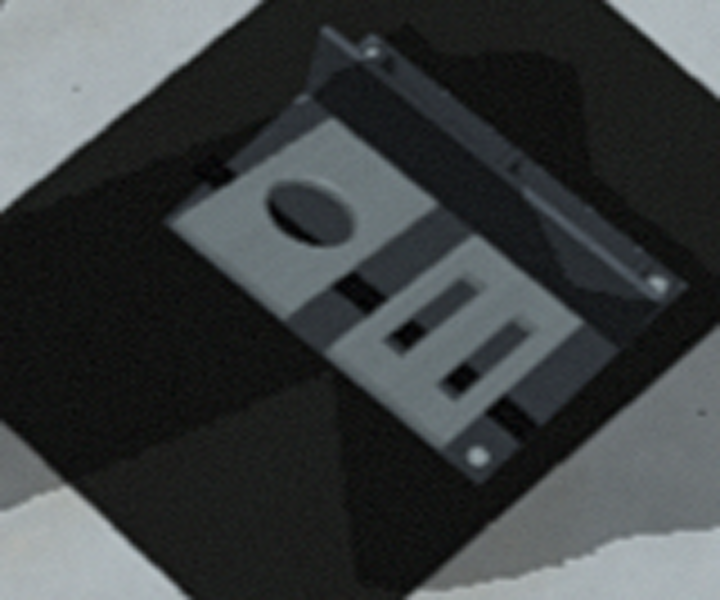

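View pics/scene.png

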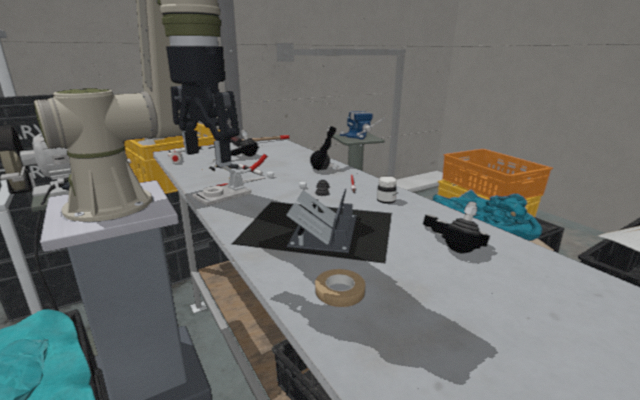

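```bash
python3 - <<'E'
from h import *
from scipy.optimize import least_squares
p=capture("top")
px=np.array([[165,220],[287,318],[325,352],[445,447],[330,118],[437,207],[475,235],[585,322]])/[4.5,4]+[220,140]
X=[(x,y,z) for x,z in((-55.7,73),(34.4,9.9)) for y in(75,11,-11,-75)]
def W(v,P): return R.from_euler('z',v[2]).apply(P)+[v[0],v[1],0]
f=lambda v:(np.array([proj(p,q) for q in W(v,X)])-px).ravel()
for y0 in(-2,-1,0,1):
    r=least_squares(f,[420,-425,y0]);print(r.x.round(3),r.cost.round(2))
    if r.cost<60:
        print(f(r.x).reshape(-1,2).round(1).tolist());print(W(r.x,[(0,43,0),(-60,43,68),(31,43,5)]).round(1))
s=read_state();print(R.from_euler('xyz',s["orientation"]).as_matrix().round(3))
E
```

```text
[ 419.938 -435.283   -0.728] 3.2
[[1.7, 0.5], [0.1, -0.4], [0.5, -0.7], [-0.1, -0.2], [-0.3, 0.5], [-0.4, -0.2], [-0.7, 0.2], [-0.9, 0.5]]
[[ 448.6 -403.2    0. ]
 [ 403.8 -363.3   68. ]
 [ 471.7 -423.8    5. ]]
[ 419.938 -435.283   -0.728] 3.2
[[1.7, 0.5], [0.1, -0.4], [0.5, -0.7], [-0.1, -0.2], [-0.3, 0.5], [-0.4, -0.2], [-0.7, 0.2], [-0.9, 0.5]]
[[ 448.6 -403.2    0. ]
 [ 403.8 -363.3   68. ]
 [ 471.7 -423.8    5. ]]
[ 419.938 -435.283   -0.728] 3.2
[[1.7, 0.5], [0.1, -0.4], [0.5, -0.7], [-0.1, -0.2], [-0.3, 0.5], [-0.4, -0.2], [-0.7, 0.2], [-0.9, 0.5]]
[[ 448.6 -403.2    0. ]
 [ 403.8 -363.3   68. ]
 [ 471.7 -423.8    5. ]]
[ 419.938 -435.283   -0.728] 3.2
[[1.7, 0.5], [0.1, -0.4], [0.5, -0.7], [-0.1, -0.2], [-0.3, 0.5], [-0.4, -0.2], [-0.7, 0.2], [-0.9, 0.5]]
[[ 448.6 -403.2    0. ]
 [ 403.8 -363.3   68. ]
 [ 471.7 -423.8    5. ]]
[[-0.968  0.     0.251]
 [-0.251 -0.    -0.968]
 [ 0.    -1.     0.   ]]
```

```bash
cat >> h.py <<'E'
YAW=-0.728;ORG=np.array([420,-435.3,0]);S=R.from_euler('z',YAW)
def tcp(C,tilt,s=13,y=43):
    t=np.radians(tilt);d=np.array([np.sin(t),0,-np.cos(t)]);n=np.array([np.cos(t),0,np.sin(t)])
    T=np.array([C[0],y,C[1]])+(s-173)*d-11*n
    # tool axes: x=pointing d, z=-/+v ; find which tool axis points along fingers below
    return S.apply(T)+ORG
def rot(tilt,sgn):
    t=np.radians(tilt);d=np.array([np.sin(t),0,-np.cos(t)]);z=np.array([0,sgn,0.])
    return S*R.from_matrix(np.column_stack([np.cross(d,z),d,z]))
def delta(C,tilt,sgn=-1,**k):
    s=read_state();q=R.from_euler('xyz',s["orientation"])
    return ((tcp(C,tilt,**k)-s["position"])/1000).round(4),(rot(tilt,sgn)*q.inv()).as_rotvec().round(3)
def edge(phi): f=np.radians(phi);return np.array([31-110*np.cos(f),5+110*np.sin(f)])
E
python3 - <<'E'
from h import *
for sg in(-1,1): print(delta(edge(35)+[-35,60],0,sg),delta(edge(35)+[-30,0],20,sg))
print(tcp(edge(35)+[-30,0],20))
E
```

```text
(array([ 0.2258,  0.2233, -0.1166]), array([ 0.   , -0.   , -0.982])) (array([ 0.1892,  0.256 , -0.19  ]), array([-0.085, -0.353, -0.971]))
(array([ 0.2258,  0.2233, -0.1166]), array([0.  , 0.  , 2.16])) (array([ 0.1892,  0.256 , -0.19  ]), array([-0.415,  0.1  ,  2.134]))
[ 333.52488474 -300.62117944  214.68200575]
```

Emit:
jog_arm:
  series:
    - {"dx": 0.22,"dy": 0.22,"dz": -0.03,"rz": -0.98,"grip": -1}
    - {"dx": 0.22,"dy": 0.22,"dz": -0.03,"rz": -0.98,"grip": -1}
    - {"dx": 0.22,"dy": 0.22,"dz": -0.03,"rz": -0.98,"grip": -1}
    - {"dx": 0.22,"dy": 0.22,"dz": -0.03,"rz": -0.98,"grip": -1}
    - {"dx": 0.22,"dy": 0.22,"dz": -0.03,"rz": -0.98,"grip": -1}
    - {"dx": 0.22,"dy": 0.22,"dz": -0.03,"rz": -0.98,"grip": -1}
    - {"dx": 0.22,"dy": 0.22,"dz": -0.03,"rz": -0.98,"grip": -1}
    - {"dx": 0.22,"dy": 0.22,"dz": -0.03,"rz": -0.98,"grip": -1}

```text
validation failed for argument at $.se...
```

```bash
python3 - <<'E'
from h import *
print(delta(edge(35)+[-30,60],20),delta(edge(35)+[-30,0],20),read_state()["qpos"])
E
```

```text
(array([ 0.1892,  0.256 , -0.13  ]), array([-0.085, -0.353, -0.971])) (array([ 0.1892,  0.256 , -0.19  ]), array([-0.085, -0.353, -0.971])) [-1.45661020e+00  3.13191256e-01  4.61003684e-02  1.30361010e+00
  4.07348250e-06  1.43122013e+00]
```

Emit:
jog_arm:
  series:
    - {"dx": 0.04,"dy": 0.04,"dz": 0,"rx": 0,"ry": 0,"rz": -0.12,"grip": -1}

```text
time: 1.03
position: [170.9, -530.9, 404.1]
orientation: [-1.568, -0.002, -3.013]
ft_force: [2.0, -0.9, -0.2]
gripper_width: 0.88
```

Emit:
jog_arm:
  series:
    - {"dx": 0.18,"dy": 0.2,"dz": -0.03,"rx": 0,"ry": 0,"rz": -0.86,"grip": -1}
    - {"dx": 0.18,"dy": 0.2,"dz": -0.03,"rx": 0,"ry": 0,"rz": -0.86,"grip": -1}
    - {"dx": 0.18,"dy": 0.2,"dz": -0.03,"rx": 0,"ry": 0,"rz": -0.86,"grip": -1}
    - {"dx": 0.18,"dy": 0.2,"dz": -0.03,"rx": 0,"ry": 0,"rz": -0.86,"grip": -1}
    - {"dx": 0.18,"dy": 0.2,"dz": -0.03,"rx": 0,"ry": 0,"rz": -0.86,"grip": -1}
    - {"dx": 0.18,"dy": 0.2,"dz": -0.03,"rx": 0,"ry": 0,"rz": -0.86,"grip": -1}
    - {"dx": 0.18,"dy": 0.2,"dz": -0.03,"rx": 0,"ry": 0,"rz": -0.86,"grip": -1}
    - {"dx": 0.18,"dy": 0.2,"dz": -0.03,"rx": 0,"ry": 0,"rz": -0.86,"grip": -1}

```text
time: 1.7
position: [356.0, -323.2, 374.3]
orientation: [-1.573, -0.001, 2.415]
ft_force: [-1.0, -0.3, 0.3]
gripper_width: 0.002
```

```bash
python3 - <<'E'
from h import *
print(delta(edge(35)+[-30,60],20),delta(edge(35)+[-30,0],20),read_state()["qpos"])
E
```

```text
(array([-0.0225,  0.0226, -0.0996]), array([-0.234, -0.26 , -0.002])) (array([-0.0225,  0.0226, -0.1596]), array([-0.234, -0.26 , -0.002])) [-9.04727377e-01  1.44586387e-01 -2.46543563e-01  1.18117407e+00
  1.77416547e-03  2.96300189e+00]
```

Emit:
jog_arm:
  series:
    - {"dx": 0,"dy": 0,"dz": 0,"rx": 0,"ry": 0,"rz": 0.99,"grip": -1}
    - {"dx": 0,"dy": 0,"dz": 0,"rx": 0,"ry": 0,"rz": 0.99,"grip": -1}
    - {"dx": 0,"dy": 0,"dz": 0,"rx": 0,"ry": 0,"rz": 0.99,"grip": -1}
    - {"dx": 0,"dy": 0,"dz": 0,"rx": 0,"ry": 0,"rz": 0.99,"grip": -1}
    - {"dx": 0,"dy": 0,"dz": 0,"rx": 0,"ry": 0,"rz": 0.99,"grip": -1}
    - {"dx": 0,"dy": 0,"dz": 0,"rx": 0,"ry": 0,"rz": 0.99,"grip": -1}
    - {"dx": 0,"dy": 0,"dz": 0,"rx": 0,"ry": 0,"rz": 0.99,"grip": -1}
    - {"dx": 0,"dy": 0,"dz": 0,"rx": 0,"ry": 0,"rz": 0.99,"grip": -1}

```text
time: 2.37
position: [353.8, -327.1, 374.8]
orientation: [-1.57, 0.0, -2.872]
ft_force: [-0.1, 0.3, 0.9]
gripper_width: -0.006
```

Emit:
jog_arm:
  series:
    - {"dx": 0,"dy": 0,"dz": 0,"rx": 0,"ry": 0,"rz": 0.99,"grip": -1}
    - {"dx": 0,"dy": 0,"dz": 0,"rx": 0,"ry": 0,"rz": 0.99,"grip": -1}
    - {"dx": 0,"dy": 0,"dz": 0,"rx": 0,"ry": 0,"rz": 0.99,"grip": -1}
    - {"dx": 0,"dy": 0,"dz": 0,"rx": 0,"ry": 0,"rz": 0.99,"grip": -1}
    - {"dx": 0,"dy": 0,"dz": 0,"rx": 0,"ry": 0,"rz": 0.99,"grip": -1}
    - {"dx": 0,"dy": 0,"dz": 0,"rx": 0,"ry": 0,"rz": 0.99,"grip": -1}
    - {"dx": 0,"dy": 0,"dz": 0,"rx": 0,"ry": 0,"rz": 0.99,"grip": -1}
    - {"dx": 0,"dy": 0,"dz": 0,"rx": 0,"ry": 0,"rz": 0.99,"grip": -1}

```text
time: 3.03
position: [353.8, -327.1, 374.8]
orientation: [-1.571, -0.0, -1.882]
ft_force: [0.4, 0.1, -0.2]
gripper_width: -0.001
```

Emit:
jog_arm:
  series:
    - {"dx": 0,"dy": 0,"dz": 0,"rx": 0,"ry": 0,"rz": 0.99,"grip": -1}
    - {"dx": 0,"dy": 0,"dz": 0,"rx": 0,"ry": 0,"rz": 0.99,"grip": -1}
    - {"dx": 0,"dy": 0,"dz": 0,"rx": 0,"ry": 0,"rz": 0.99,"grip": -1}
    - {"dx": 0,"dy": 0,"dz": 0,"rx": 0,"ry": 0,"rz": 0.99,"grip": -1}
    - {"dx": 0,"dy": 0,"dz": 0,"rx": 0,"ry": 0,"rz": 0.99,"grip": -1}
    - {"dx": 0,"dy": 0,"dz": 0,"rx": 0,"ry": 0,"rz": 0.99,"grip": -1}
    - {"dx": 0,"dy": 0,"dz": 0,"rx": 0,"ry": 0,"rz": 0.99,"grip": -1}
    - {"dx": 0,"dy": 0,"dz": 0,"rx": 0,"ry": 0,"rz": 0.99,"grip": -1}

```text
time: 3.7
position: [353.8, -327.1, 374.8]
orientation: [-1.571, -0.0, -0.892]
ft_force: [-0.4, 0.2, -0.1]
gripper_width: -0.004
```

```bash
python3 - <<'E'
from h import *
print(delta(edge(35)+[-30,60],20,1),delta(edge(35)+[-30,0],20,1),read_state()["qpos"])
E
```

```text
(array([-0.0203,  0.0265, -0.1001]), array([-0.253, -0.241,  0.162])) (array([-0.0203,  0.0265, -0.1601]), array([-0.253, -0.241,  0.162])) [-9.13051530e-01  1.45546643e-01 -2.44066584e-01  1.18101403e+00
  5.77262893e-05 -2.13265861e-02]
```

Emit:
jog_arm:
  series:
    - {"dx": -0.02,"dy": 0.026,"dz": -0.04,"rx": -0.253,"ry": -0.241,"rz": 0.162,"grip": -1}
    - {"dx": -0.02,"dy": 0.026,"dz": -0.08,"rx": -0.253,"ry": -0.241,"rz": 0.162,"grip": -1}
    - {"dx": -0.02,"dy": 0.026,"dz": -0.1,"rx": -0.253,"ry": -0.241,"rz": 0.162,"grip": -1}
    - {"dx": -0.02,"dy": 0.026,"dz": -0.1,"rx": -0.253,"ry": -0.241,"rz": 0.162,"grip": -1}
    - {"dx": -0.02,"dy": 0.026,"dz": -0.1,"rx": -0.253,"ry": -0.241,"rz": 0.162,"grip": -1}
    - {"dx": -0.02,"dy": 0.026,"dz": -0.16,"rx": -0.253,"ry": -0.241,"rz": 0.162,"grip": -1}
    - {"dx": -0.02,"dy": 0.026,"dz": -0.16,"rx": -0.253,"ry": -0.241,"rz": 0.162,"grip": -1}
    - {"dx": -0.02,"dy": 0.026,"dz": -0.16,"rx": -0.253,"ry": -0.241,"rz": 0.162,"grip": -1}

```text
time: 4.37
position: [333.0, -300.2, 212.3]
orientation: [-1.567, -0.342, -0.736]
ft_force: [-0.1, 0.6, 0.1]
gripper_width: 0.001
```

```bash
python3 - <<'E'
from h import *
print(delta(edge(35)+[-30,0],20,1),read_state()["qpos"].round(2))
s=read_state();print(s["ft_force"].round(1))
p=capture("wrist");save(p,"w1")
for k in("plate_near_edge","ring_plate"): print(place_of(p,k)[:2])
T=p["tool_from_camera"];Q=R.from_euler('xyz',s["orientation"]).as_matrix()
M=np.eye(4);M[:3,:3]=Q;M[:3,3]=s["position"];p["world_to_cam"]=np.linalg.inv(M@T)
print("edge pred",proj(p,S.apply([-59.1,43,68.1])+ORG),"tip",proj(p,s["position"]+Q@[0,173,0]))
a=place_of(p,"plate_near_edge")
if a: print(S.inv().apply(atz(p,a[0]["at"],68)-ORG))
q=capture("top");save(q,"t2");a=q["img"][140:290,220:380,::-1];cv2.imwrite("pics/t2c.png",cv2.resize(a,None,fx=4,fy=4,interpolation=2))
E
```

```text
(array([ 0.0006, -0.0005,  0.0024]), array([-0.008, -0.003,  0.007])) [-0.93  0.1  -0.79  0.34  0.07 -0.19]
[-0.1  0.6  0.1]
[{'at': [328.7, 315.4], 'confidence': 0.71}]
[]
edge pred [319.0256626  328.69357192] tip [318.6854293  258.28732917]
[-58.94955922  40.9281168   68.        ]
```

View pics/w1.png

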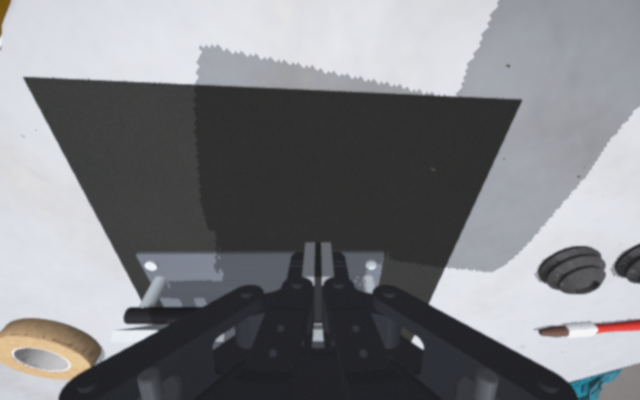

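View pics/t2c.png

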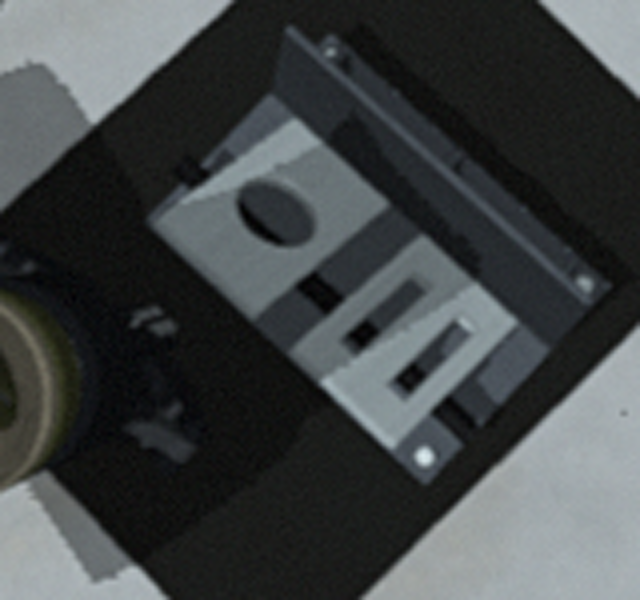

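```bash
python3 - <<'E'
from h import *
print(delta(edge(35)+[-8,0],20,1),delta(edge(35)+[-1,0],20,1))
b=tcp(edge(35),20)
for f in(37.5,40,42.5,45,47.5,50,55,60,65,70,75,80,85,90,94,97): print(f,((tcp(edge(f),20)-b)/1000).round(4))
E
```

```text
(array([ 0.0151, -0.0127, -0.0021]), array([0.001, 0.003, 0.006])) (array([ 0.0203, -0.0174, -0.0021]), array([0.001, 0.003, 0.006]))
37.5 [ 0.0021 -0.0019  0.0039]
40 [ 0.0044 -0.0039  0.0076]
42.5 [ 0.0067 -0.006   0.0112]
45 [ 0.0092 -0.0082  0.0147]
47.5 [ 0.0118 -0.0105  0.018 ]
50 [ 0.0145 -0.0129  0.0212]
55 [ 0.0202 -0.018   0.027 ]
60 [ 0.0262 -0.0234  0.0322]
65 [ 0.0326 -0.029   0.0366]
70 [ 0.0392 -0.0349  0.0403]
75 [ 0.046  -0.041   0.0432]
80 [ 0.053  -0.0472  0.0452]
85 [ 0.0601 -0.0536  0.0465]
90 [ 0.0673 -0.06    0.0469]
94 [ 0.073  -0.0651  0.0466]
97 [ 0.0773 -0.0689  0.0461]
```

Emit:
jog_arm:
  series:
    - {"dx": 0.008,"dy": -0.007,"dz": -0.002,"rx": 0,"ry": 0,"rz": 0,"grip": -1}
    - {"dx": 0.014,"dy": -0.012,"dz": -0.002,"rx": 0,"ry": 0,"rz": 0,"grip": -1}
    - {"dx": 0.017,"dy": -0.015,"dz": -0.002,"rx": 0,"ry": 0,"rz": 0,"grip": -1}
    - {"dx": 0.02,"dy": -0.017,"dz": -0.002,"rx": 0,"ry": 0,"rz": 0,"grip": -1}
    - {"dx": 0.02,"dy": -0.017,"dz": -0.002,"rx": 0,"ry": 0,"rz": 0,"grip": -1}

```text
time: 5.03
position: [354.7, -318.9, 213.0]
orientation: [-1.569, -0.35, -0.734]
ft_force: [0.4, -0.8, -0.1]
gripper_width: -0.002
```

```bash
python3 - <<'E'
from h import *
print(delta(edge(35),20,1),read_state()["ft_force"])
p=capture("scene");a=p["img"][150:270,240:400,::-1];cv2.imwrite("pics/s3.png",cv2.resize(a,None,fx=5,fy=5,interpolation=2))
E
```

```text
(array([ 0.0013, -0.0017,  0.0016]), array([-0.001,  0.002,  0.006])) [ 0.36261116 -0.76496527 -0.07388058]
```

View pics/s3.png

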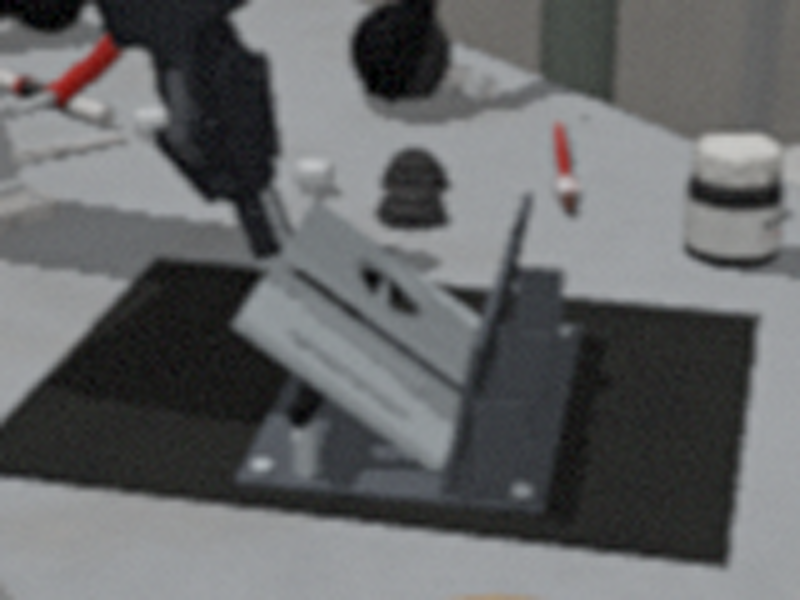

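Emit:
jog_arm:
  series:
    - {"dx": 0.002,"dy": -0.002,"dz": 0.001,"rx": 0,"ry": 0,"rz": 0,"grip": -1}
    - {"dx": 0.004,"dy": -0.004,"dz": 0.005,"rx": 0,"ry": 0,"rz": 0,"grip": -1}
    - {"dx": 0.006,"dy": -0.006,"dz": 0.009,"rx": 0,"ry": 0,"rz": 0,"grip": -1}
    - {"dx": 0.009,"dy": -0.008,"dz": 0.012,"rx": 0,"ry": 0,"rz": 0,"grip": -1}
    - {"dx": 0.011,"dy": -0.01,"dz": 0.016,"rx": 0,"ry": 0,"rz": 0,"grip": -1}
    - {"dx": 0.014,"dy": -0.0125,"dz": 0.019,"rx": 0,"ry": 0,"rz": 0,"grip": -1}
    - {"dx": 0.0165,"dy": -0.015,"dz": 0.022,"rx": 0,"ry": 0,"rz": 0,"grip": -1}

```text
time: 5.67
position: [370.6, -333.3, 235.2]
orientation: [-1.568, -0.349, -0.734]
ft_force: [-0.4, 0.7, -0.2]
gripper_width: -0.001
```

```bash
python3 - <<'E'
from h import *
print(delta(edge(50),20,1),read_state()["ft_force"])
p=capture("scene");a=p["img"][150:270,240:400,::-1];cv2.imwrite("pics/s4.png",cv2.resize(a,None,fx=5,fy=5,interpolation=2))
E
```

```text
(array([-0.0002, -0.0002,  0.0006]), array([-0.002,  0.002,  0.006])) [-0.41707317  0.65285002 -0.19812418]
```

View pics/s4.png

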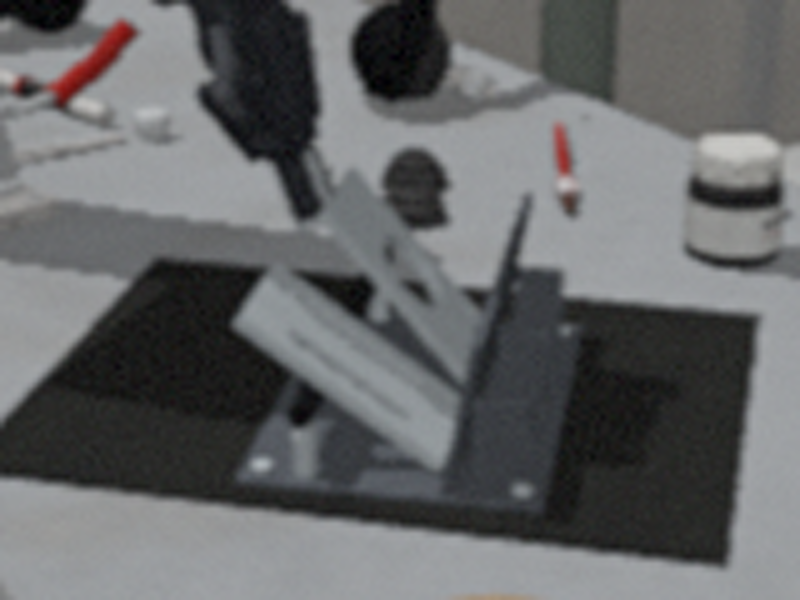

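The plate has pivoted to about 50°, its foot is still at the fence and the slotted plate hasn't moved. I'll continue along the arc.

Emit:
jog_arm:
  series:
    - {"dx": 0.003,"dy": -0.0025,"dz": 0.003,"rx": 0,"ry": 0,"rz": 0,"grip": -1}
    - {"dx": 0.006,"dy": -0.005,"dz": 0.006,"rx": 0,"ry": 0,"rz": 0,"grip": -1}
    - {"dx": 0.009,"dy": -0.008,"dz": 0.009,"rx": 0,"ry": 0,"rz": 0,"grip": -1}
    - {"dx": 0.012,"dy": -0.0105,"dz": 0.0115,"rx": 0,"ry": 0,"rz": 0,"grip": -1}
    - {"dx": 0.015,"dy": -0.0135,"dz": 0.014,"rx": 0,"ry": 0,"rz": 0,"grip": -1}
    - {"dx": 0.018,"dy": -0.016,"dz": 0.016,"rx": 0,"ry": 0,"rz": 0,"grip": -1}
    - {"dx": 0.0215,"dy": -0.019,"dz": 0.018,"rx": 0,"ry": 0,"rz": 0,"grip": -1}
    - {"dx": 0.025,"dy": -0.022,"dz": 0.0195,"rx": 0,"ry": 0,"rz": 0,"grip": -1}

```text
time: 6.38
position: [395.8, -355.6, 254.5]
orientation: [-1.569, -0.349, -0.735]
ft_force: [-0.4, -0.1, -0.2]
gripper_width: 0.002
```

```bash
python3 - <<'E'
from h import *
print(delta(edge(70),20,1),read_state()["ft_force"])
p=capture("scene");a=p["img"][150:270,240:400,::-1];cv2.imwrite("pics/s5.png",cv2.resize(a,None,fx=5,fy=5,interpolation=2))
E
```

```text
(array([-0.0007,  0.0001,  0.0004]), array([-0.001,  0.002,  0.006])) [-0.39938713 -0.13757267 -0.18960975]
```

View pics/s5.png

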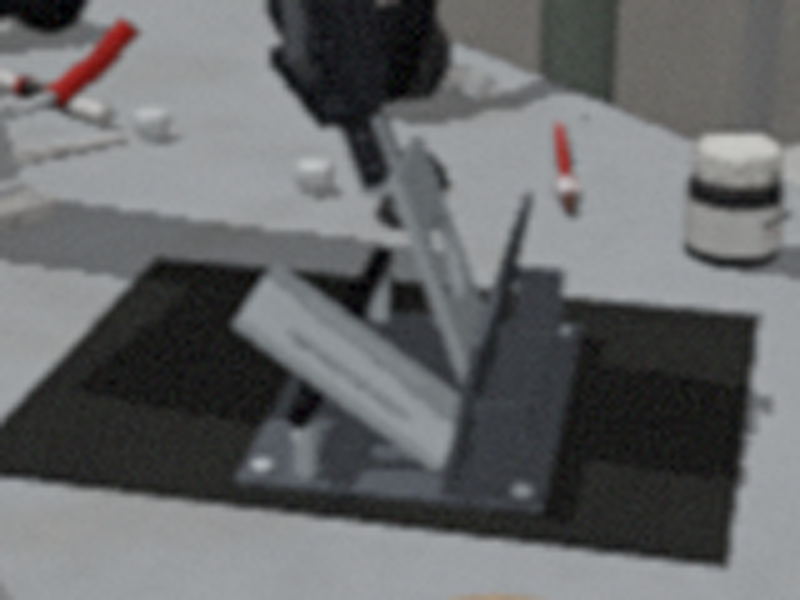

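Emit:
jog_arm:
  series:
    - {"dx": 0.004,"dy": -0.0035,"dz": 0.002,"rx": 0,"ry": 0,"rz": 0,"grip": -1}
    - {"dx": 0.008,"dy": -0.007,"dz": 0.0035,"rx": 0,"ry": 0,"rz": 0,"grip": -1}
    - {"dx": 0.012,"dy": -0.0105,"dz": 0.0045,"rx": 0,"ry": 0,"rz": 0,"grip": -1}
    - {"dx": 0.016,"dy": -0.014,"dz": 0.0055,"rx": 0,"ry": 0,"rz": 0,"grip": -1}
    - {"dx": 0.02,"dy": -0.018,"dz": 0.006,"rx": 0,"ry": 0,"rz": 0,"grip": -1}
    - {"dx": 0.024,"dy": -0.0215,"dz": 0.0065,"rx": 0,"ry": 0,"rz": 0,"grip": -1}
    - {"dx": 0.028,"dy": -0.025,"dz": 0.0065,"rx": 0,"ry": 0,"rz": 0,"grip": -1}
    - {"dx": 0.032,"dy": -0.0285,"dz": 0.0065,"rx": 0,"ry": 0,"rz": 0,"grip": -1}

```text
time: 7.1
position: [427.8, -384.1, 260.8]
orientation: [-1.568, -0.349, -0.735]
ft_force: [0.8, -0.7, -0.3]
gripper_width: 0.002
```

Emit:
jog_arm:
  series:
    - {"dx": 0.003,"dy": -0.003,"dz": 0,"rx": 0,"ry": 0,"rz": 0,"grip": -1}
    - {"dx": 0.006,"dy": -0.0055,"dz": 0,"rx": 0,"ry": 0,"rz": 0,"grip": -1}
    - {"dx": 0.006,"dy": -0.0055,"dz": 0,"rx": 0,"ry": 0,"rz": 0,"grip": -1}
    - {"dx": 0.006,"dy": -0.0055,"dz": 0,"rx": 0,"ry": 0,"rz": 0,"grip": -1}
    - {"dx": 0.006,"dy": -0.0055,"dz": 0,"rx": 0,"ry": 0,"rz": 0,"grip": -1}

```text
time: 7.52
position: [433.2, -389.0, 260.6]
orientation: [-1.568, -0.349, -0.735]
ft_force: [1.3, 0.1, -0.4]
gripper_width: -0.003
```

```bash
python3 - <<'E'
from h import *
print(delta(edge(97),20,1),read_state()["ft_force"])
p=capture("scene");a=p["img"][150:270,240:400,::-1];cv2.imwrite("pics/s6.png",cv2.resize(a,None,fx=5,fy=5,interpolation=2))
E
```

```text
(array([-0.    , -0.0005,  0.0002]), array([-0.002,  0.001,  0.006])) [ 1.33265384  0.10345953 -0.35375845]
```

View pics/s6.png

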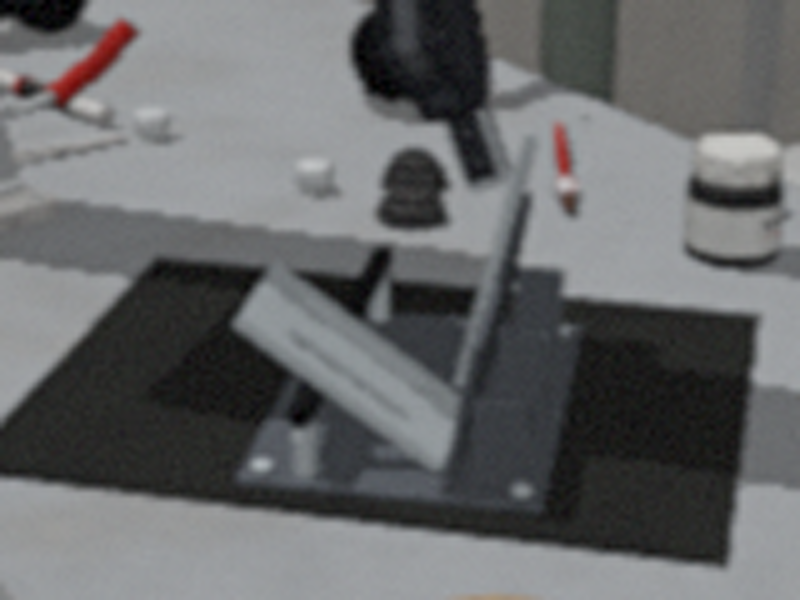

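The plate now leans flat on the fence. I'll back the tool off, moving back and up, then check again.

Emit:
jog_arm:
  series:
    - {"dx": -0.015,"dy": 0.013,"dz": 0,"rx": 0,"ry": 0,"rz": 0,"grip": -1}
    - {"dx": -0.04,"dy": 0.036,"dz": 0.005,"rx": 0,"ry": 0,"rz": 0,"grip": -1}
    - {"dx": -0.06,"dy": 0.053,"dz": 0.03,"rx": 0,"ry": 0,"rz": 0,"grip": -1}
    - {"dx": -0.075,"dy": 0.067,"dz": 0.06,"rx": 0,"ry": 0,"rz": 0,"grip": -1}
    - {"dx": -0.075,"dy": 0.067,"dz": 0.08,"rx": 0,"ry": 0,"rz": 0,"grip": -1}
    - {"dx": -0.075,"dy": 0.067,"dz": 0.08,"rx": 0,"ry": 0,"rz": 0,"grip": -1}
    - {"dx": -0.075,"dy": 0.067,"dz": 0.08,"rx": 0,"ry": 0,"rz": 0,"grip": -1}

```text
time: 8.15
position: [358.5, -322.4, 342.6]
orientation: [-1.569, -0.353, -0.734]
ft_force: [-0.4, 0.2, -0.4]
gripper_width: -0.002
```

```bash
python3 - <<'E'
from h import *
s=read_state();print(s["position"],s["ft_force"],s["time"])
p=capture("top");a=p["img"][140:290,220:380,::-1];cv2.imwrite("pics/t7.png",cv2.resize(a,None,fx=4,fy=4,interpolation=2))
for k,z in(("slotted_plate",36.5),("plate_near_edge",113),("plate_foot",5)):
    for c in place_of(p,k)[:1]: print(k,c["confidence"],S.inv().apply(atz(p,c["at"],z)-ORG).round(1))
# expected pixel (crop) of upright plate's top-edge underside corners and slotted plate near corners
for q in([53.5,75,113.4],[53.5,11,113.4],[-55.7,-11,73],[-55.7,-75,73]): print(((proj(p,S.apply(q)+ORG)-[220,140])*4).round())
E
```

```text
[ 358.48042836 -322.42947472  342.60993981] [-0.4203295   0.22522993 -0.38430566] 8.15
slotted_plate 0.6 [-14.5 -43.3  36.5]
plate_near_edge 0.7 [ 47.   47.3 113. ]
plate_foot 0.91 [27.  46.3  5. ]
[317.  27.]
[423. 122.]
[291. 349.]
[395. 446.]
```

View pics/t7.png

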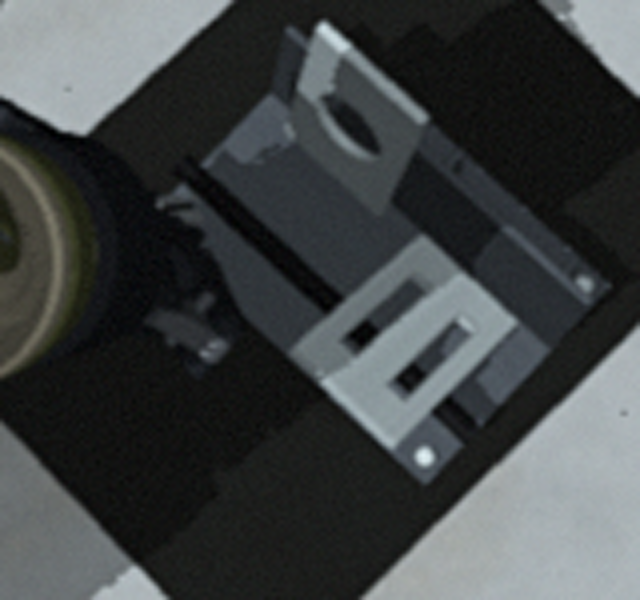

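The top view shows the ring plate upright against the fence. Its corners are at about (318,25) and (425,120), against a predicted (317,27) and (423,122). The slotted plate's near edge is where it started.

```bash
python3 -c "
from bench import *
print(close_job())"
```

```text
the job is handed in; nothing more can be done
None
```

The ring plate now stands upright, leaning flat against the fence, and the job is handed in. With the gripper shut and tilted 20°, I pushed its raised edge up along the 110 mm arc until it tipped over onto the fence. I then backed the arm clear. The robot's clock read 8.15 s after the last move, out of the 35 s allowed.

**Last checks:**
- **Ring plate:** its top corners in the top view match the predicted leaning pose within about 2 mm. The network put its foot at stand x ≈ 27 mm, about 8 mm before the fence's foot, which is within the limit. It put the top edge at x = 47 mm where I expected about 53 mm, which I took as network error because the picture itself fits.
- **Slotted plate:** its near corners are where they were at the start, to within what the picture shows.
- **Forces:** wrist force stayed within noise, about 1.3 N at most in the readings after each move, and nothing was touching the robot at hand-in.

**Problems on the way:** the first move call was refused because rows had fields missing. I also turned the wrist half a turn before pushing, because the last joint was close to its limit.

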